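Fetch the garnish jar from the sliding-lid bar chiller

ROBOT

A 6-joint arm with a two-finger parallel gripper is mounted at the origin on the work surface. World frame = base frame: x ahead of the robot, y to its left, z up, the work surface at z = 0. Lengths are in m, angles in rad, forces in N, time in s.
With the tool pointing down it reaches from about 0.35 to 0.775 m from the base axis. Payload 7.3 kg.
Tool frame: the origin (TCP) lies at the very end of the fingers, on their centre line; the grasp point (between the pads) lies 19 mm behind it; z points along the fingers, y is the direction in which the jaws open and shut (so a half turn about z gives the same grasp; the last joint's range is limited). The gripper opens to 92 mm and grips with 3 to 60 N. Pads are 19 mm wide; open, the fingers measure 130 mm over their backs; the gripper's body (75 mm by 190 mm) begins 47 mm behind the grasp point.
Start: joints at [-1.466, 0.342, 1.524, -0, 1.275, -0.146], TCP at [0.13, -0.509, 0.227] pointing down, gripper open.
Joint ranges: [-2.53, 2.53], [-0.77, 2.02], [0.04, 2.7], [-1, 4.14], [0.28, 2.66], [-3.11, 3.11]. Speed limits (rad/s): [2.57, 2.57, 3.14, 3.14, 3.14, 3.14].

INTERFACE

Orientations are given as [roll, pitch, yaw] about the fixed x, y, z axes, in that order (R = Rz(yaw) Ry(pitch) Rx(roll)).
In Python, from cell import robot gives the robot as it stands.
- The arm moves only by the shell command python3 -m pendant 'ROWS' [OPENING] [FORCE]. ROWS is JSON, a list of rows, each a list of 2 entries, a list of its own where there are three numbers: the shift along the tool's x, y, z in mm, then the turn about the tool's z in degrees. In form: [[[x, y, z], turn], ...]. A call has 1 to 10 rows; each row is the pose to reach, as a shift and turn from the pose measured when the call began, along the tool's axes at that moment; what a row does not reach only later rows make up. A row lasts 1/12 s, in which the tool goes at most 41.7 mm and 7.16 degrees, less where a joint would pass 70% of its speed; a pose out of reach is approached as far as the arm can. A call with a gripper value outside its range is refused whole. OPENING is the opening, from 0 (shut) to 1 (fully open), set as the call begins (- or left out, the last holds). The fingers move at their own pace and stop on an object; FORCE is the grip in N (left out, the last holds). Time passes only in rows, so rows that repeat a pose let the fingers close. It gives the time, the measured TCP pose, the force and the opening at its end, in the units of the state.
- robot.observe(): the state, without advancing time (a new reading comes with each control period).
- robot.read_camera(name): name is "side" or "top"; returns the picture (480x640x3 uint8, red, green, blue); there is no depth.
- robot.calibration(name): a dict with "vfov" (degrees; the focal length in pixels is half the picture's height over the tangent of half this angle, whatever the lens; pixels are square), "cx", "cy" (the principal point, pixels), "k1" (the pictures are not rectified: a ray, as slopes to the right and down, at radius r is drawn at 1 + k1 r^2 times it, then the intrinsics apply), "rvec" (rotation vector, rad) and "tvec" (3), from world to camera coordinates, as OpenCV has them. Camera axes: x right, y down, z forward; pixel columns grow to the right and rows downward; lengths in m; the calibration is good to about 2 mm. A picture is of the moment at which its call begins. calibration takes no time and is no camera call.
- robot.hand_in(): hands the job in, once; it reports no verdict.
Trained networks look in the newest picture that a camera, given by its name, has taken for a name from the list of things; names that differ only in an ending like _2 or _b are one class to them, and where a whole thing is asked for, a point or a joint stands for the part that bears it (a point fixed in the world has none). Each returns a list of dicts, best first, with "p" (0 to 1); they miss things now and then, are a little off and sometimes report something else, mostly with a low value. They report only what shows in the picture. A call takes as long as a camera call.
- robot.find_in(camera, query): "xy" ([column, row] as shares, 0 to 1, of the picture: columns of its width, rows of its height, amid what is visible of it).
The state is a dict: "time": time; "qpos": joint angles; "qvel": joint speeds; "joint_efforts": joint torques, N m; "tool_pos": TCP position; "tool_rot": TCP orientation; "contact_force": force on the tool from outside, world axes, zero at the start; "torque": the same for the moment, N m; "opening": finger opening in m.
Only numpy, scipy, OpenCV 4.12 (cv2) and the standard library are available. Lean on these libraries where they do the work, as an engineer would, in place of code of your own. Each camera call takes 0.05 s, during which the arm holds its last target.

TASK

The capped garnish jar is in one of the two wells of the bar-top chiller. Pressing lightly on the clear lid over it, slide that lid all the way open, lift the jar out, stand it gently on the ribbed bar mat, then slide the lid fully shut again. Leave the other lid closed, the open tin in its well, and the things on the counter where they are.

Things in the scene. Friction and masses are not known exactly. Their poses are not given: they have to be found in the camera images.
- chiller: Low fixed steel box, 220 (its x) x 434 (its y) x 148 mm high; origin at the centre of its underside, +y its left end. Walls 14 mm thick at front and back, 12 mm at the ends; a 6 mm wall at y=0, 95 mm high, parts two wells. Two flat clear rigid lids, 190 x 213 x 6 mm, no handles, slide along y, one over the other, below its rim. Pushing on it or the lids with over 40 N is too rough.
- well_left (a point): Point on the floor of the left (+y) well, 125 mm from the chiller's middle; floor 10 mm above the chiller's origin; each well is 192 x 202 mm inside. Axes as the chiller's.
- well_right (a point): The same in the right (-y) well.
- lid_left (a joint): How far (m) the left, lower lid has slid from closed (0) towards the chiller's -y, under the other lid. Stop at 0.155: the left well is then clear from y=48 to 203 mm and a strip of this lid (y=10 to 48 mm) still shows. Its runners sit at an unknown height: top face 122 to 134 mm above the chiller's underside, so feel for it. Shut fingertips pressed on it with some 8 to 15 N drag it along.
- lid_right (a joint): How far (m) the right, upper lid has slid from closed (0) towards the chiller's +y, over the other lid. Stop at 0.155: the right well is then clear from y=-203 to -48 mm. Its top face is 10 mm above the left lid's (so 132 to 144 mm up). Closed, each lid covers its half, the outer edge hid behind the end wall, and they overlap by 20 mm. Either resists with about 2 N and stays where left.
- jar: Capped amber glass jar standing in one well, about 0.3 kg, 103 mm high: body 52 mm across up to 69 mm, straight steel cap 54 mm across from 69 to 103 mm (grip the cap). Origin at the centre of its underside, z up its axis.
- tin: Open steel cup, 66 mm across the rim, 85 mm high, standing in the other well; origin at the centre of its underside. Leave it.
- mat: Flat black ribbed rubber bar mat, fixed, 160 (x) x 200 (y) x 10 mm; origin at the centre of its underside; top 10 mm above it.
- glass_a: Empty pint glass, 80 mm across, 145 mm high; bystander, origin under its centre.
- glass_b: Empty pint glass, 80 mm across, 145 mm high; bystander, origin under its centre.
- bottle: White plastic bottle, 68 mm across, 190 mm high; bystander, origin under its centre.
- coasters: Stack of card coasters, 94 mm across, 28 mm high; bystander, origin under its centre.
- shaker: Open steel shaker, 88 mm across, 150 mm high; bystander, origin under its centre.
- caddy: Black divided caddy, 90 x 150 x 90 mm; bystander, origin under its centre.

How it is judged:
On the way, in this order (a step that is already met when the one before it is completed fails the run):
1. the lid over the jar's well is fully open, the other lid closed, the jar still standing in the well (z of jar in the frame of chiller below 0.03 m and ((y of jar in the frame of chiller above 0.02 m and value of joint lid_left above 0.142 m and value of joint lid_right below 0.012 m) or (y of jar in the frame of chiller below -0.02 m and value of joint lid_right above 0.142 m and value of joint lid_left below 0.012 m))), for 0.2 s.
2. the jar stands on the mat while the chiller is still open (x of jar in the frame of mat between -0.065 and 0.065 m and y of jar in the frame of mat between -0.085 and 0.085 m and z of jar in the frame of mat between 0.006 and 0.016 m and angle between jar's own z axis and vertical below 0.1 rad and linear speed of jar below 0.02 m/s and value of joint any of lid_left, lid_right above 0.05 m), for 0.3 s.
At the end, for the whole second after the job is handed in: The jar stands upright (within 0.1 rad), released and still, wholly or all but a few mm on the mat (its centre within 65 mm in x and 85 mm in y of the mat's centre); both lids are shut to within 12 mm and at rest; the tin stands in its well and every bystander is within 30 mm of its start (x of jar in the frame of mat between -0.065 and 0.065 m and y of jar in the frame of mat between -0.085 and 0.085 m and z of jar in the frame of mat between 0.006 and 0.016 m and angle between each of jar, tin's own z axis and vertical below 0.1 rad and linear speed of jar below 0.02 m/s and value of joint each of lid_left, lid_right below 0.012 m and velocity of joint lid_left between -0.01 and 0.01 m/s and velocity of joint lid_right between -0.01 and 0.01 m/s and distance of each of tin, glass_a, glass_b, bottle, coasters, shaker, caddy from where it was at the start of the episode below 0.03 m); the robot touches nothing.
It fails at once if the robot pushed on the chiller or its lids with more than 40 N (contact force between any of the fingers, the arm and chiller above 40 N).
It fails at once if the jar was dropped or thrown down on the mat (within 10 mm of it at over 0.45 m/s) (x of jar in the frame of mat between -0.065 and 0.065 m and y of jar in the frame of mat between -0.085 and 0.085 m and z of jar in the frame of mat below 0.02 m and linear speed of jar above 0.45 m/s).
It fails at once if the lid over the tin was slid open ((value of joint lid_left above 0.03 m and y of tin in the frame of chiller above 0 m) or (value of joint lid_right above 0.03 m and y of tin in the frame of chiller below 0 m)).
It fails at once if the tin or a bystander was knocked or moved (distance of any of glass_a, glass_b, bottle, coasters, shaker, caddy, tin from where it was at the start of the episode above 0.03 m).
It also fails if it takes over 69 s, if anything falls off the work surface, if the arm or the gripper's body presses on something with over 40 N, if the wrist force passes 120 N, or if a joint passes its speed limit or range.

## Working session

There is one attempt and no reset: what is moved stays moved. The work goes in short steps, Python scripts to look and compute and a shell command to move; the robot and the scene stay as the last step left them, time stands still between calls to the robot, and variables do not carry over. Pictures are saved under pics/ and viewed, and the job is handed in when it is done.

```bash
ls; mkdir -p pics; python3 - <<'E'
from cell import robot
import cv2,json
print(robot.observe())
for c in("side","top"):
    im=robot.read_camera(c); cv2.imwrite(f"pics/{c}0.png",im[:,:,::-1]); print(robot.calibration(c))
    for q in ["chiller","jar","tin","mat","lid_left","glass_a","bottle","coasters","shaker","caddy"]:
        print(c,q,[( [round(v*s) for v,s in zip(d["xy"],(640,480))],round(d["p"],2)) for d in robot.find_in(c,q)][:3])
E
```

```text
pics
{'time': 0.0, 'qpos': array([-1.46598868e+00,  3.42712556e-01,  1.52501249e+00, -8.76504747e-06,
        1.27538576e+00, -1.46036020e-01]), 'qvel': array([-6.69035922e-05,  2.30611314e-04,  6.09413944e-04,  5.68732891e-04,
        1.21292647e-03, -2.44632323e-03]), 'joint_efforts': array([ 8.57276555e-04, -4.31233120e+01, -2.44215077e+01,  7.19149341e-02,
        5.59598836e-02, -1.29457976e-04]), 'tool_pos': array([ 0.13027433, -0.5081652 ,  0.22605181]), 'tool_rot': array([-3.14008944e+00, -2.12625942e-04,  2.50846065e-01]), 'contact_force': array([ 0.5150805 , -0.57284404,  0.63284652]), 'torque': array([ 0.05496698, -0.05185214,  0.0058381 ]), 'opening': 0.0914209617169542}
{'vfov': 44.555043823850546, 'cx': 322.1037509037577, 'cy': 246.922057932827, 'k1': 0.0075292152699204164, 'rvec': array([ 2.09231939,  1.89226145, -0.37992789]), 'tvec': array([-0.12661156, -0.46957349,  1.51636384])}
side chiller [([343, 249], 0.69)]
side jar []
side tin [([115, 354], 0.71)]
side mat [([154, 278], 0.57), ([395, 231], 0.54)]
side lid_left [([396, 230], 0.72)]
side glass_a [([115, 352], 0.86), ([178, 352], 0.68), ([279, 355], 0.6)]
side bottle [([281, 358], 0.79)]
side coasters [([190, 185], 0.96)]
side shaker [([509, 216], 0.92), ([345, 249], 0.28)]
side caddy [([352, 362], 0.9)]
{'vfov': 48.059654864534224, 'cx': 321.7457334576805, 'cy': 231.64881091231325, 'k1': -0.07421937378984358, 'rvec': array([ 2.12550575, -2.17716013,  0.17478192]), 'tvec': array([0.05523601, 0.58398491, 1.1876024 ])}
top chiller [([287, 238], 0.67), ([465, 241], 0.25)]
top jar []
top tin [([334, 234], 0.52), ([353, 147], 0.43)]
top mat [([287, 240], 0.66), ([466, 243], 0.59), ([332, 234], 0.18)]
top lid_left [([239, 244], 0.62)]
top glass_a [([492, 159], 0.66), ([288, 236], 0.61), ([467, 244], 0.3)]
top bottle [([356, 147], 0.69)]
top coasters [([433, 337], 0.95)]
top shaker [([121, 258], 0.84)]
top caddy [([296, 142], 0.55)]
```

View pics/side0.png

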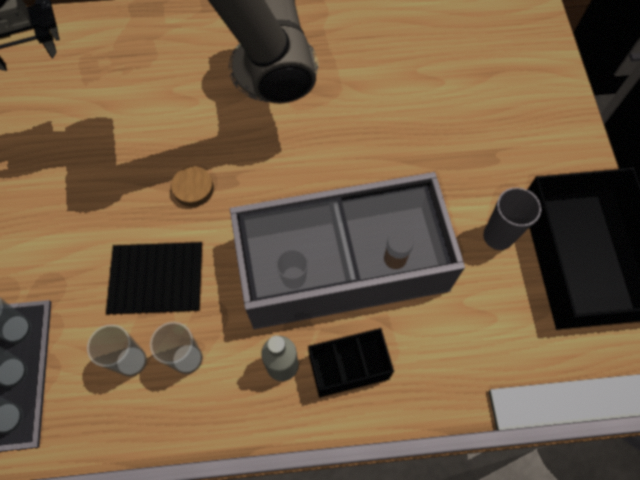

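View pics/top0.png

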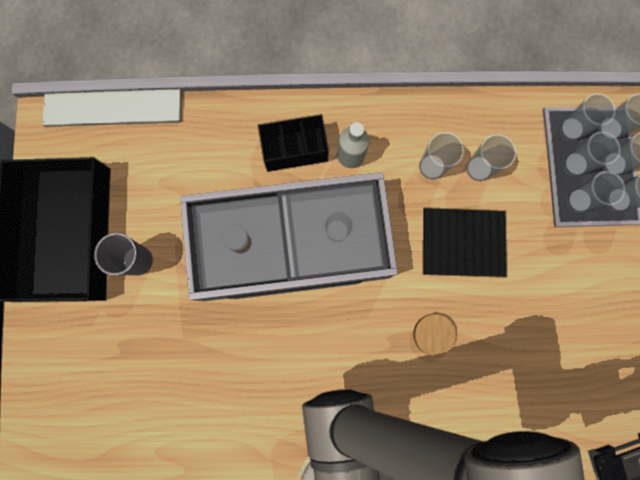

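```bash
python3 - <<'E'
import cv2
a=cv2.imread("pics/top0.png"); cv2.imwrite("pics/topz.png",cv2.resize(a[165:310,170:410],None,fx=3.3,fy=3.3,interpolation=cv2.INTER_CUBIC))
a=cv2.imread("pics/side0.png"); cv2.imwrite("pics/sidez.png",cv2.resize(a[165:335,220:475],None,fx=3.1,fy=3.1,interpolation=cv2.INTER_CUBIC))
E
```

```text
(no output)
```

View pics/topz.png

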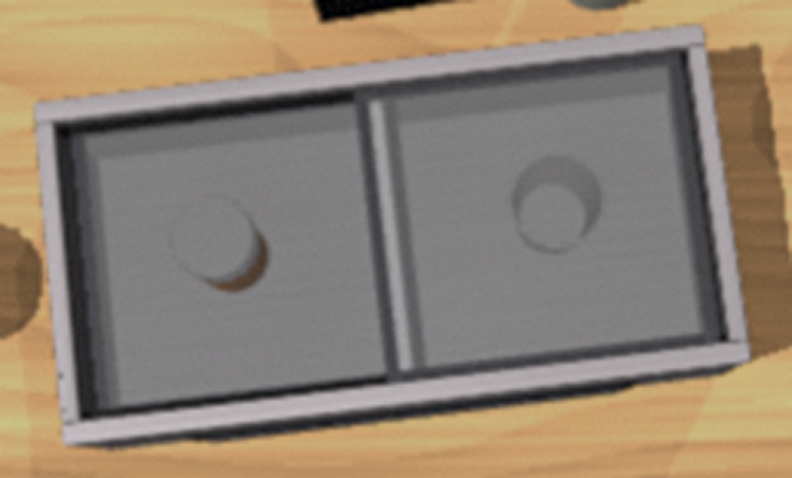

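View pics/sidez.png

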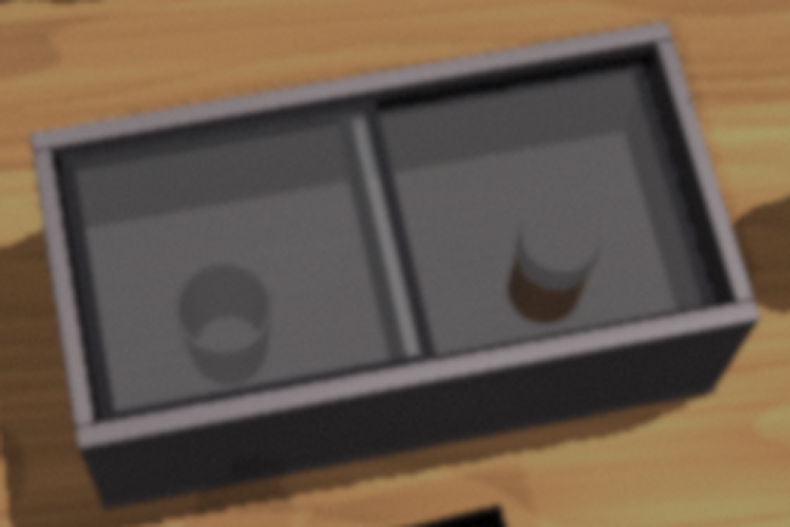

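```bash
cat > h.py <<'E'
import numpy as np,cv2
from scipy.optimize import least_squares
from cell import robot
C={c:robot.calibration(c) for c in("side","top")}
def proj(c,P):
    k=C[c];R=cv2.Rodrigues(k["rvec"])[0];q=np.atleast_2d(P)@R.T+k["tvec"];s=q[:,:2]/q[:,2:]
    s=s*(1+k["k1"]*(s**2).sum(1))[:,None];f=240/np.tan(np.radians(k["vfov"])/2)
    return s*f+[k["cx"],k["cy"]]
def back(c,uv,z):
    r=least_squares(lambda p:proj(c,[p[0],p[1],z])[0]-uv,[.5,0]);return r.x
def ch(p,L):
    L=np.atleast_2d(L);c,s=np.cos(p[2]),np.sin(p[2])
    return np.c_[p[0]+c*L[:,0]-s*L[:,1],p[1]+s*L[:,0]+c*L[:,1],L[:,2]]
E
python3 - <<'E'
from h import *
u=lambda a,s,o:(np.array(a,float)+.5)/s-.5+np.array(o)
X,Y,H=.11,.217,.148
pc=[("top",u([(37,104),(704,28),(748,358),(65,442)],3.3,(170,165)),[(X,Y,H),(X,-Y,H),(-X,-Y,H),(-X,Y,H)]),
("side",u([(35,138),(667,27),(757,312),(82,440)],3.1,(220,165)),[(-X,-Y,H),(-X,Y,H),(X,Y,H),(X,-Y,H)])]
pm=[("top",np.array([(424,208),(507,211),(507,277),(423,274)],float),[(.08,.1,.01),(.08,-.1,.01),(-.08,-.1,.01),(-.08,.1,.01)]),
("side",np.array([(112,243),(202,242),(200,311),(107,313)],float),[(-.08,-.1,.01),(-.08,.1,.01),(.08,.1,.01),(.08,-.1,.01)])]
for n,D in(("chiller",pc),("mat",pm)):
    r=least_squares(lambda p:np.concatenate([(proj(c,ch(p,L))-m).ravel() for c,m,L in D]),[.5,0,0])
    print(n,r.x.round(4),np.degrees(r.x[2]),r.fun.round(1))
    if n=="chiller":p=r.x
t=back("top",u((213,238),3.3,(170,165)),.113);s=back("side",u((560,238),3.1,(220,165)),.113);print("jar",t,s)
R=lambda w:np.array([[np.cos(p[2]),np.sin(p[2])],[-np.sin(p[2]),np.cos(p[2])]])@(w-p[:2])
print(R(t),R(s))
# overlay
th=np.linspace(0,6.283,40)
for c in C:
    a=cv2.imread(f"pics/{c}0.png");a=cv2.resize(a,None,fx=4,fy=4,interpolation=cv2.INTER_CUBIC)
    def dr(P,col):cv2.polylines(a,[np.int32((proj(c,P)+.5)*4)],True,col,1)
    j=(t+s)/2 
    for rr,z,col in((.027,.113,(0,0,255)),(.026,.01,(0,255,0)),(.027,.079,(255,0,0))):dr(np.c_[j[0]+rr*np.cos(th),j[1]+rr*np.sin(th),0*th+z],col)
    for x,y in((X,Y),(.096,.205)):
        dr(ch(p,[(x,y,H),(x,-y,H),(-x,-y,H),(-x,y,H)]),(0,255,255))
    m=proj(c,[[j[0],j[1],.08]])[0]*4
    x0,y0=int(m[0])-280,int(m[1])-250
    cv2.imwrite(f"pics/ov_{c}.png",a[y0:y0+500,x0:x0+700])
E
```

```text
chiller [0.5642 0.1153 0.0956] 5.476847090878208 [-1.4 -0.3 -0.2 -0.9  1.   1.8 -1.1  1.4 -1.9 -1.9  0.3 -2.2  1.5  2.4
 -1.4  2.9]
mat [ 0.5568 -0.2964 -0.0644] -3.6893090554370684 [-0.8 -0.7 -1.1 -0.1 -0.4  0.7 -0.6  0.6  0.5  1.3  0.3 -0.6 -1.  -0.8
 -2.3  0.4]
jar [0.56793196 0.23089893] [0.57050549 0.23071611]
[0.01478356 0.11474594] [0.0173279  0.11431833]
```

View pics/ov_top.png

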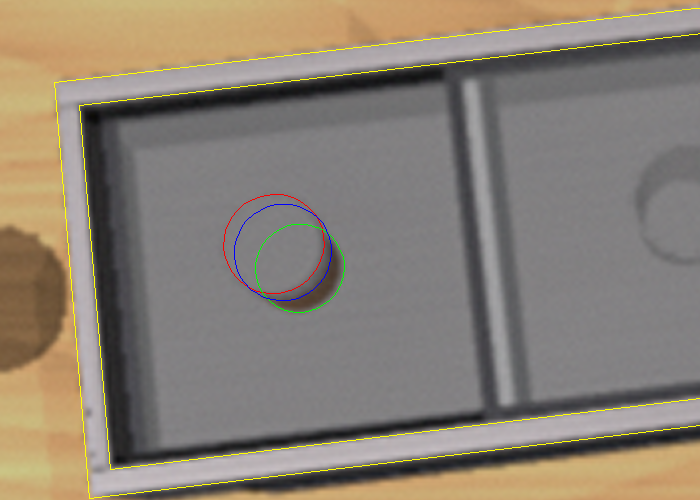

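View pics/ov_side.png

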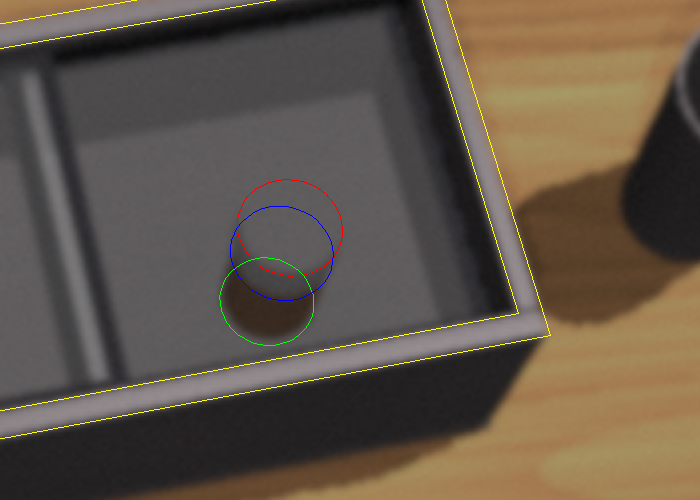

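```bash
python3 -m pendant '[[[374,-170,-50],-70],[[374,-170,-50],-70],[[374,-170,-50],-70],[[374,-170,-50],-70],[[374,-170,-50],-70],[[374,-170,-50],-70],[[374,-170,-50],-70],[[374,-170,-50],-70],[[374,-170,-50],-70],[[374,-170,-50],-70]]' 0 20
cat >> h.py <<'E'
from scipy.spatial.transform import Rotation as Ro
PC=np.array([.5642,.1153,.0956])
def to(w,yaw=None):
    o=robot.observe();R=Ro.from_euler("xyz",o["tool_rot"])
    d=np.array(w)-o["tool_pos"];print("pos",o["tool_pos"].round(4),"rot",o["tool_rot"].round(3),"F",o["contact_force"].round(1),"t",o["time"],"op",round(o["opening"],4),"q",o["qpos"].round(2))
    print("shift mm",(R.inv().apply(d)*1000).round(1), "turn deg", None if yaw is None else -np.degrees(yaw-o["tool_rot"][2]).round(2))
def L(x,y,z):return ch(PC,[(x,y,z)])[0]
E
python3 -c "
from h import *
to(L(0,.185,.20),.0956+np.pi/2)"
```

```text
time: 1.93
tool_pos: [0.452, -0.2492, 0.2772]
tool_rot: [3.141, 0.0, 1.479]
contact_force: [1.2, -1.8, 0.8]
opening: 0.0298
pos [ 0.452  -0.2492  0.2772] rot [3.141 0.    1.479] F [ 1.2 -1.8  0.8] t 1.9333 op 0.0298 q [-0.65  0.29  1.46  0.    1.39 -0.56]
shift mm [555.1  44.   77.1] turn deg -10.72
```

```bash
python3 -m pendant '[[[50,5,0],-5],[[555,44,40],-10.7],[[555,44,40],-10.7],[[555,44,40],-10.7],[[555,44,40],-10.7],[[555,44,40],-10.7],[[555,44,40],-10.7],[[555,44,40],-10.7],[[555,44,40],-10.7],[[555,44,40],-10.7]]' 0
python3 -c "
from h import *
to(L(0,.185,.165),.0956+np.pi/2)"
```

```text
time: 2.77
tool_pos: [0.5223, 0.1603, 0.2482]
tool_rot: [3.141, 0.0, 1.666]
contact_force: [1.9, -0.2, 1.0]
opening: 0.001
pos [0.5223 0.1603 0.2482] rot [3.141 0.    1.666] F [ 1.9 -0.2  1. ] t 2.7667 op 0.001 q [ 0.16  0.37  1.43 -0.    1.35  0.06]
shift mm [136.2  37.3  83.1] turn deg -0.02
```

```bash
python3 -m pendant '[[[40,11,0],0],[[80,22,10],0],[[110,30,20],0],[[136,37,50],0],[[136,37,80],0],[[136,37,83],0],[[136,37,83],0],[[136,37,83],0]]' 0
python3 -c "
from h import *
to(L(0,.185,.134),.0956+np.pi/2)"
```

```text
time: 3.43
tool_pos: [0.5469, 0.2987, 0.1665]
tool_rot: [3.139, 0.0, 1.665]
contact_force: [-0.7, 0.3, 0.7]
opening: 0.0002
pos [0.5469 0.2987 0.1665] rot [3.139 0.    1.665] F [-0.7  0.3  0.7] t 3.4333 op 0.0002 q [ 0.38  0.57  1.33 -0.    1.25  0.28]
shift mm [ 0.8 -0.4 32.5] turn deg -0.06
```

```bash
python3 -m pendant '[[[1,0,8],0],[[1,0,16],0],[[1,0,24],0],[[1,0,28],0],[[1,0,29],0],[[1,0,30],0],[[1,0,30],0]]' 0
python3 -c "
from h import *
to(L(0,.185,.134),.0956+np.pi/2)"
```

```text
time: 4.02
tool_pos: [0.547, 0.2997, 0.1365]
tool_rot: [3.139, 0.0, 1.665]
contact_force: [-0.7, -0.0, -0.2]
opening: 0.0003
pos [0.547  0.2997 0.1365] rot [3.139 0.    1.665] F [-0.7 -0.  -0.2] t 4.0167 op 0.0003 q [ 0.38  0.6   1.36 -0.    1.18  0.28]
shift mm [-0.2 -0.5  2.5] turn deg -0.07
```

```bash
python3 -m pendant '[[[0,0,0.7],0],[[0,0,1.4],0],[[0,0,2.1],0],[[0,0,2.8],0],[[0,0,3.5],0],[[0,0,3.5],0]]'; python3 -m pendant '[[[0,0,0.5],0],[[0,0,1],0],[[0,0,1.5],0],[[0,0,2],0],[[0,0,2],0]]'
```

```text
time: 4.52
tool_pos: [0.5469, 0.2996, 0.1329]
tool_rot: [3.14, 0.0, 1.665]
contact_force: [0.0, -0.7, 0.7]
opening: 0.0006
time: 4.93
tool_pos: [0.5468, 0.2996, 0.1307]
tool_rot: [3.14, 0.0, 1.665]
contact_force: [0.8, -0.4, 0.2]
opening: 0.0002
```

```bash
python3 -m pendant '[[[0,0,0.5],0],[[0,0,1],0],[[0,0,1.5],0],[[0,0,2],0],[[0,0,2],0]]'; python3 -m pendant '[[[0,0,0.5],0],[[0,0,1],0],[[0,0,1.5],0],[[0,0,1.5],0]]'
```

```text
time: 5.35
tool_pos: [0.5469, 0.2996, 0.1292]
tool_rot: [3.139, 0.0, 1.665]
contact_force: [-0.1, -0.6, 4.2]
opening: 0.0002
time: 5.68
tool_pos: [0.5469, 0.2997, 0.1291]
tool_rot: [3.138, 0.0, 1.665]
contact_force: [-4.0, -1.7, 10.3]
opening: 0.0003
```

```bash
python3 -m pendant '[[[-3,0,1.6],0],[[-8,0,1.6],0],[[-14,0,1.6],0],[[-20,0,1.6],0],[[-26,0,1.6],0],[[-32,0,1.6],0],[[-35,0,1.6],0]]';python3 -c "
from h import *
to(L(0,.03,.129),.0956+np.pi/2)"
```

```text
time: 6.27
tool_pos: [0.5503, 0.2651, 0.1291]
tool_rot: [3.137, -0.001, 1.665]
contact_force: [-4.2, 2.7, 10.7]
opening: 0.0003
pos [0.5503 0.2651 0.1291] rot [ 3.137e+00 -1.000e-03  1.665e+00] F [-4.2  2.7 10.7] t 6.2667 op 0.0003 q [0.32 0.58 1.41 0.   1.14 0.23]
shift mm [-1.205e+02 -3.000e-01 -1.000e-01] turn deg -0.06
```

```bash
python3 -m pendant '[[[-3,0,1.6],0],[[-9,0,1.6],0],[[-16,0,1.6],0],[[-24,0,1.6],0],[[-32,0,1.6],0],[[-40,0,1.6],0],[[-48,0,1.6],0],[[-56,0,1.6],0],[[-60,0,1.6],0]]';python3 -c "
from h import *
to(L(0,.03,.129),.0956+np.pi/2)
im=robot.read_camera('top');cv2.imwrite('pics/t1.png',cv2.resize(im[150:330,150:430,::-1],None,fx=2.8,fy=2.8,interpolation=2))"
```

```text
time: 7.02
tool_pos: [0.5561, 0.2054, 0.129]
tool_rot: [3.136, -0.002, 1.665]
contact_force: [-4.5, 1.4, 11.7]
opening: 0.0008
pos [0.5561 0.2054 0.129 ] rot [ 3.136e+00 -2.000e-03  1.665e+00] F [-4.5  1.4 11.7] t 7.0167 op 0.0008 q [0.22 0.55 1.47 0.   1.11 0.13]
shift mm [-60.4  -0.4  -0.1] turn deg -0.08
```

View pics/t1.png

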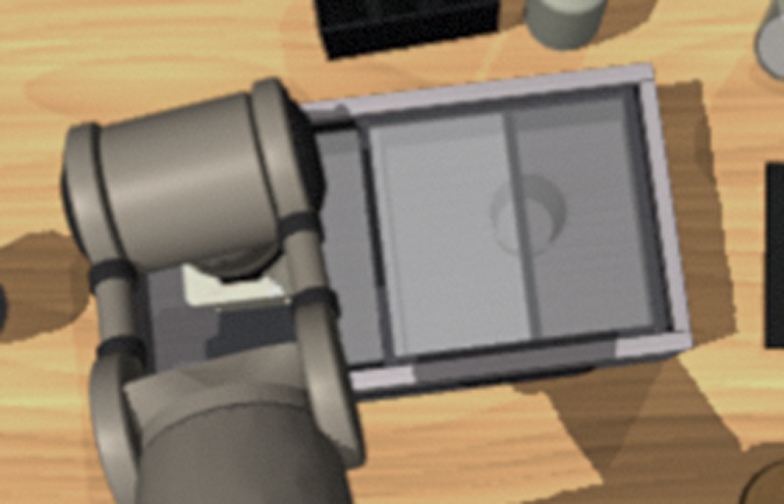

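The lid's leading edge (x≈520 in the crop) now shows under the upper lid, so the lid follows the fingers. I'll continue.

```bash
python3 -m pendant '[[[-3,0,1.5],0],[[-9,0,1.5],0],[[-16,0,1.5],0],[[-24,0,1.5],0],[[-32,0,1.5],0],[[-40,0,1.5],0],[[-46,0,1.5],0],[[-51,0,1.5],0],[[-54,0,1.5],0]]';python3 -c "
from h import *
to(L(0,.03,.129),.0956+np.pi/2)"
```

```text
time: 7.82
tool_pos: [0.5614, 0.1512, 0.129]
tool_rot: [3.134, -0.003, 1.664]
contact_force: [-4.4, 1.0, 11.4]
opening: 0.0005
pos [0.5614 0.1512 0.129 ] rot [ 3.134e+00 -3.000e-03  1.664e+00] F [-4.4  1.  11.4] t 7.8167 op 0.0005 q [0.13 0.53 1.51 0.   1.1  0.04]
shift mm [-6.  -0.6  0. ] turn deg -0.11
```

```bash
python3 -m pendant '[[[-2,0,1.5],0],[[-4,0,1.5],0],[[-6,0,1.5],0],[[-8,0,1.5],0],[[-8,0,1.5],0]]';python3 -c "
from h import *
to(L(0,.03,.129),.0956+np.pi/2)"
```

```text
time: 8.23
tool_pos: [0.5628, 0.1448, 0.129]
tool_rot: [3.131, -0.005, 1.664]
contact_force: [-1.5, 5.7, 9.2]
opening: 0.0003
pos [0.5628 0.1448 0.129 ] rot [ 3.131 -0.005  1.664] F [-1.5  5.7  9.2] t 8.2333 op 0.0003 q [0.12 0.53 1.51 0.01 1.09 0.02]
shift mm [ 0.5 -1.4  0. ] turn deg -0.12
```

```bash
python3 -m pendant '[[[0,0,-5],0],[[0,0,-20],0],[[0,0,-50],0],[[0,0,-85],0],[[0,0,-115],0],[[0,0,-115],0],[[0,0,-115],0]]' 0.85;python3 -c "
from h import *
to(L(0.016,.114,.22),.0956+np.pi/2)
for c in C:
  im=robot.read_camera(c);cv2.imwrite(f'pics/{c}2.png',im[:,:,::-1])
  print(robot.find_in(c,'jar'))"
```

```text
time: 8.82
tool_pos: [0.5625, 0.144, 0.2458]
tool_rot: [3.127, -0.005, 1.664]
contact_force: [1.4, 0.3, -0.8]
opening: 0.0425
pos [0.5625 0.144  0.2458] rot [ 3.127 -0.005  1.664] F [ 1.4  0.3 -0.8] t 8.8167 op 0.0425 q [0.12 0.42 1.35 0.01 1.36 0.02]
shift mm [85.1 14.4 26.5] turn deg -0.12
[{'xy': [0.6217, 0.5242], 'p': 0.71}]
[{'xy': [0.367, 0.4998], 'p': 0.81}, {'xy': [0.5536, 0.3104], 'p': 0.4}]
```

View pics/side2.png

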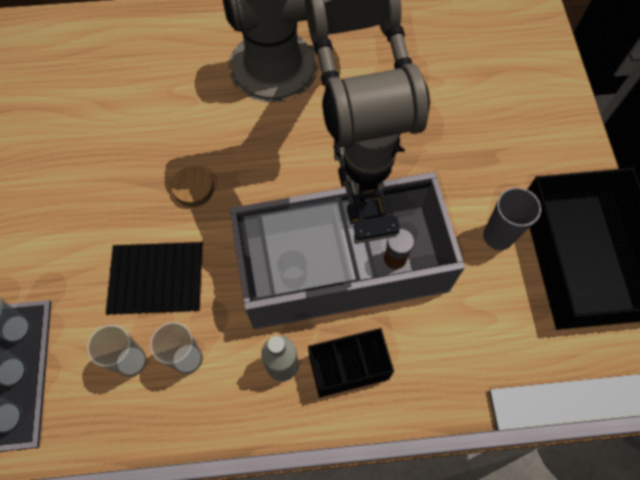

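View pics/top2.png

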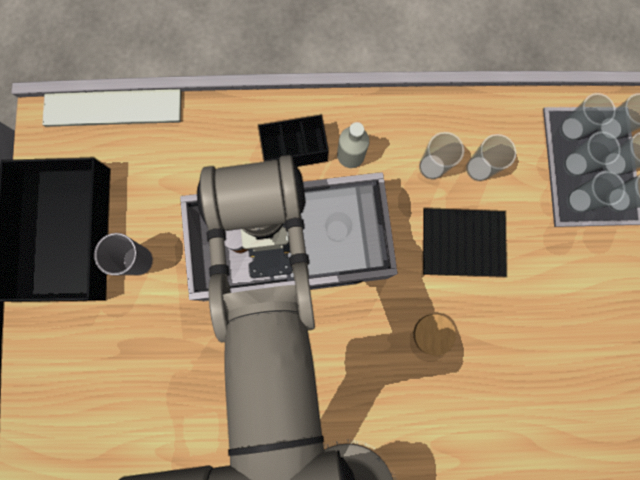

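```bash
python3 - <<'E'
from h import *
th=np.linspace(0,6.283,40);j=[.5692,.2308];c="side"
a=cv2.resize(cv2.imread("pics/side2.png"),None,fx=7,fy=7,interpolation=2)
for rr,z,col in((.027,.113,(0,0,255)),(.026,.01,(0,255,0)),(.027,.079,(255,0,0))):
    cv2.polylines(a,[np.int32((proj(c,np.c_[j[0]+rr*np.cos(th),j[1]+rr*np.sin(th),0*th+z])+.5)*7)],True,col,1)
cv2.imwrite("pics/z2.png",a[200*7:285*7,345*7:455*7])
E
```

```text
(no output)
```

View pics/z2.png

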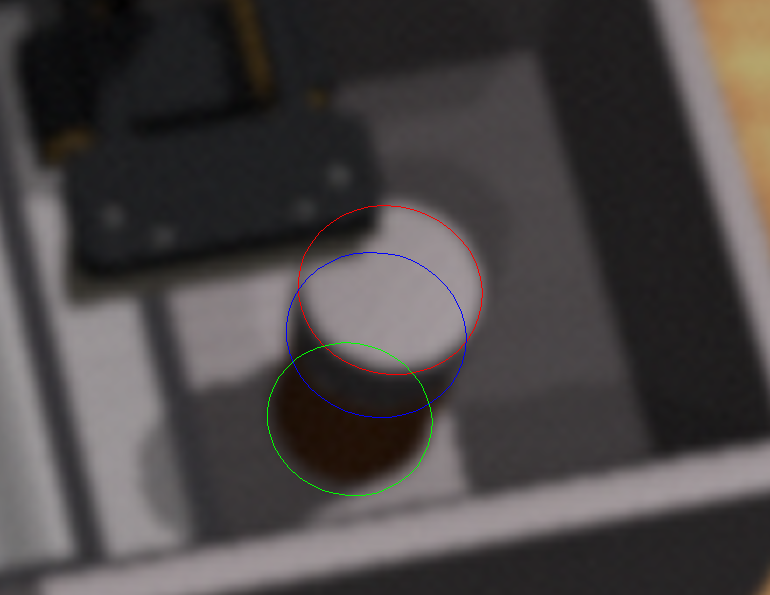

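```bash
python3 -m pendant '[[[25,4,0],0],[[55,9,0],0],[[80,13,0],0],[[86,13,10],0],[[86,13,30],0],[[86,13,50],0],[[86,13,60],0],[[86,13,60],0],[[86,13,60],0]]' 0.87;python3 -c "
from h import *
to([.568,.2308,.090],.0956+np.pi/2)"
```

```text
time: 9.77
tool_pos: [0.5661, 0.2306, 0.1822]
tool_rot: [3.136, -0.005, 1.664]
contact_force: [1.3, -0.3, -0.4]
opening: 0.0796
pos [0.5661 0.2306 0.1822] rot [ 3.136 -0.005  1.664] F [ 1.3 -0.3 -0.4] t 9.7667 op 0.0796 q [0.26 0.53 1.35 0.   1.26 0.17]
shift mm [-0.4  1.4 92.2] turn deg -0.15
```

```bash
python3 -m pendant '[[[0,2,15],0],[[0,2,35],0],[[0,2,52],0],[[0,2,66],0],[[0,2,76],0],[[0,2,83],0],[[0,2,88],0],[[0,2,90],0],[[0,2,90],0]]' 0.87;python3 -c "
from h import *
to([.568,.2308,.090],.0956+np.pi/2)"
```

```text
time: 10.52
tool_pos: [0.5687, 0.2312, 0.0924]
tool_rot: [3.136, -0.005, 1.664]
contact_force: [0.1, -0.3, 0.1]
opening: 0.0801
pos [0.5687 0.2312 0.0924] rot [ 3.136 -0.005  1.664] F [ 0.1 -0.3  0.1] t 10.5167 op 0.0801 q [0.26 0.62 1.45 0.   1.06 0.16]
shift mm [-0.4 -0.8  2.4] turn deg -0.15
```

No contact on the way down. Closing on the cap.

```bash
python3 -m pendant '[[[0,-1,2],0],[[0,-1,2],0],[[0,-1,2],0],[[0,-1,2],0],[[0,-1,2],0],[[0,-1,2],0],[[0,-1,2],0],[[0,-1,2],0]]' 0.4 25
```

```text
time: 11.18
tool_pos: [0.5681, 0.2312, 0.0908]
tool_rot: [3.135, -0.005, 1.664]
contact_force: [1.0, 0.5, 2.1]
opening: 0.0534
```

```bash
python3 -m pendant '[[[0,0,-3],0],[[0,0,-8],0],[[0,0,-15],0],[[0,0,-22],0],[[0,0,-30],0],[[0,0,-30],0]]'; python3 -c "
from h import *
to([.568,.2308,.30],.0956+np.pi/2)"
```

```text
time: 11.68
tool_pos: [0.5689, 0.2313, 0.1231]
tool_rot: [3.131, -0.006, 1.664]
contact_force: [-0.3, 0.8, -4.1]
opening: 0.0538
pos [0.5689 0.2313 0.1231] rot [ 3.131 -0.006  1.664] F [-0.3  0.8 -4.1] t 11.6833 op 0.0538 q [0.26 0.59 1.42 0.   1.12 0.16]
shift mm [   0.6    0.9 -176.9] turn deg -0.15
```

```bash
python3 -m pendant '[[[0,0,-20],0],[[0,0,-45],0],[[0,0,-75],0],[[0,0,-105],0],[[0,0,-135],0],[[0,0,-155],0],[[0,0,-165],0],[[0,0,-165],0]]'; python3 -c "
from h import *
to([.545,-.296,.28],np.pi/2)
for g in ((431,166),(480,166)): print(back('top',g,0))
im=robot.read_camera('side');cv2.imwrite('pics/s3.png',im[:,:,::-1])"
```

```text
time: 12.35
tool_pos: [0.5681, 0.2305, 0.2906]
tool_rot: [3.127, -0.006, 1.664]
contact_force: [0.2, -0.4, -3.2]
opening: 0.0536
pos [0.5681 0.2305 0.2906] rot [ 3.127 -0.006  1.664] F [ 0.2 -0.4 -3.2] t 12.35 op 0.0536 q [0.26 0.46 1.16 0.   1.5  0.17]
shift mm [-522.1  -72.     6.1] turn deg 5.33
[ 0.74642015 -0.22863242]
[ 0.74440342 -0.34937735]
```

View pics/s3.png

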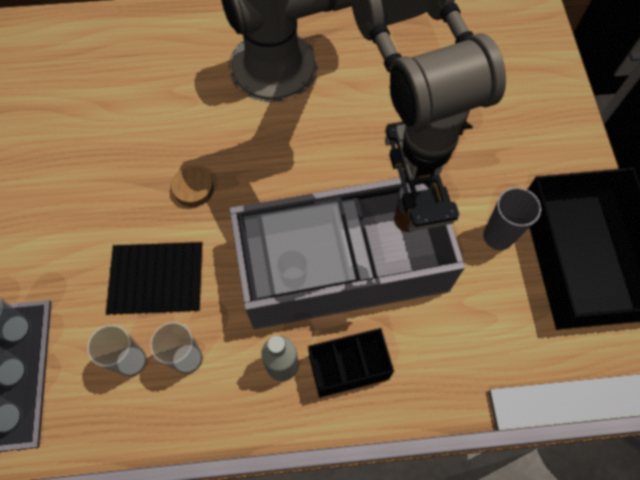

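The jar hangs in the gripper at about (405,218), above the open well. I'm carrying it to the mat.

```bash
python3 -m pendant '[[[-10,-1,0],0],[[-30,-4,0],0],[[-60,-8,0],0],[[-95,-13,0],0],[[-130,-18,0],0],[[-165,-23,0],0],[[-200,-28,0],0],[[-235,-32,0],0],[[-270,-37,0],0],[[-300,-41,0],0]]'; python3 -m pendant '[[[-30,-4,0],0],[[-60,-8,0],0],[[-95,-13,0],0],[[-130,-18,0],0],[[-160,-22,0],0],[[-185,-26,0],0],[[-205,-28,0],0],[[-215,-30,0],0],[[-215,-30,0],0]]';python3 -c "
from h import *
to([.545,-.296,.10])"
```

```text
time: 13.23
tool_pos: [0.5529, -0.075, 0.2838]
tool_rot: [3.134, -0.007, 1.663]
contact_force: [1.1, -0.3, -3.6]
opening: 0.0536
time: 13.98
tool_pos: [0.5414, -0.294, 0.2798]
tool_rot: [3.137, -0.008, 1.66]
contact_force: [-0.5, 0.5, -3.1]
opening: 0.0533
pos [ 0.5414 -0.294   0.2798] rot [ 3.137 -0.008  1.66 ] F [-0.5  0.5 -3.1] t 13.9833 op 0.0533 q [-0.63  0.49  1.15  0.01  1.5  -0.72]
shift mm [ -3.8   2.6 179.8] turn deg None
```

```bash
python3 -m pendant '[[[-1,1,15],0],[[-2,2,40],0],[[-4,3,70],0],[[-4,3,100],0],[[-4,3,125],0],[[-4,3,145],0],[[-4,3,160],0],[[-4,3,168],0],[[-4,3,172],0],[[-4,3,172],0]]';python3 -c "
from h import *
to([.545,-.296,.092])"
```

```text
time: 14.82
tool_pos: [0.5451, -0.2952, 0.1073]
tool_rot: [3.138, -0.009, 1.661]
contact_force: [-0.1, -0.2, -3.5]
opening: 0.0535
pos [ 0.5451 -0.2952  0.1073] rot [ 3.138 -0.009  1.661] F [-0.1 -0.2 -3.5] t 14.8167 op 0.0535 q [-0.62  0.62  1.4   0.01  1.12 -0.72]
shift mm [-0.9 -0.3 15.2] turn deg None
```

```bash
python3 -m pendant '[[[0,0,3],0],[[0,0,6],0],[[0,0,9],0],[[0,0,11],0],[[0,0,13],0],[[0,0,13],0]]'; python3 -m pendant '[[[0,0,1],0],[[0,0,2],0],[[0,0,3],0],[[0,0,3],0]]'
```

```text
time: 15.32
tool_pos: [0.545, -0.295, 0.0939]
tool_rot: [3.139, -0.01, 1.66]
contact_force: [0.7, 0.8, -3.6]
opening: 0.0534
time: 15.65
tool_pos: [0.545, -0.295, 0.0909]
tool_rot: [3.139, -0.01, 1.66]
contact_force: [-0.3, -0.6, -4.1]
opening: 0.0533
```

```bash
python3 -m pendant '[[[0,0,0.6],0],[[0,0,1.2],0],[[0,0,1.8],0],[[0,0,1.8],0]]'
```

```text
time: 15.98
tool_pos: [0.5452, -0.2952, 0.0907]
tool_rot: [3.138, -0.009, 1.661]
contact_force: [-2.6, 2.2, 7.7]
opening: 0.0538
```

Contact with the mat: the force changed sign at z 0.0907. Releasing.

```bash
python3 -m pendant '[[[0,0,0.6],0],[[0,0,0.6],0],[[0,0,0.6],0],[[0,0,0.6],0],[[0,0,0],0],[[0,0,0],0],[[0,0,0],0]]' 0.87; python3 -m pendant '[[[0,0,-4],0],[[0,0,-12],0],[[0,0,-25],0],[[0,0,-50],0],[[0,0,-80],0],[[0,0,-115],0],[[0,0,-145],0],[[0,0,-145],0]]'; python3 -c "
from h import *
to(L(0,.03,.165),.0956+np.pi/2)
for c in C:
  im=robot.read_camera(c);cv2.imwrite(f'pics/{c}4.png',im[:,:,::-1])
  print(robot.find_in(c,'jar'))"
```

```text
time: 16.57
tool_pos: [0.5452, -0.2952, 0.0906]
tool_rot: [3.138, -0.009, 1.66]
contact_force: [1.0, -0.3, 0.4]
opening: 0.0798
time: 17.23
tool_pos: [0.5471, -0.2981, 0.2439]
tool_rot: [3.128, -0.0, 1.661]
contact_force: [0.7, -1.4, 0.4]
opening: 0.0796
pos [ 0.5471 -0.2981  0.2439] rot [ 3.128 -0.     1.661] F [ 0.7 -1.4  0.4] t 17.2333 op 0.0796 q [-0.63  0.51  1.21  0.01  1.41 -0.72]
shift mm [440.2  52.9  79.7] turn deg -0.33
[{'xy': [0.2355, 0.5479], 'p': 0.76}]
[{'xy': [0.738, 0.5038], 'p': 0.63}]
```

View pics/side4.png

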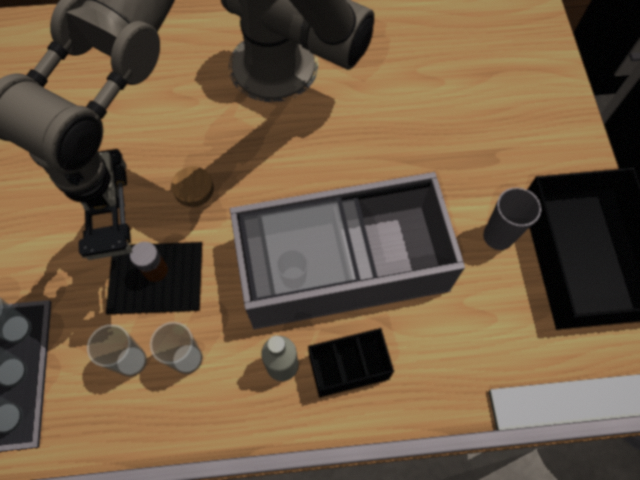

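View pics/top4.png

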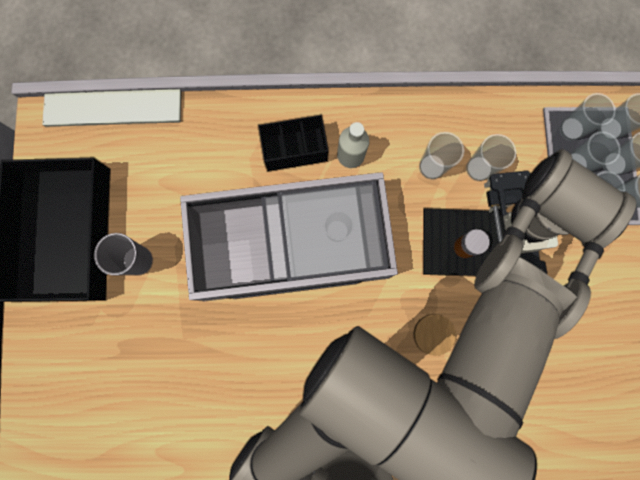

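The jar stands upright near the middle of the mat (top view ≈(472,243), side ≈(150,262)). The lid strip shows next to the divider. Next I'll shut the fingers and go to the strip.

```bash
python3 -m pendant '[[[20,2,0],0],[[55,6,0],0],[[95,11,0],0],[[135,16,0],0],[[175,21,0],0],[[215,26,0],0],[[255,30,0],0],[[295,35,0],-0.3],[[325,39,0],-0.3],[[350,42,0],-0.3]]' 0; python3 -c "
from h import *
to(L(0,.03,.165),.0956+np.pi/2)"
```

```text
time: 18.27
tool_pos: [0.5537, 0.0589, 0.2368]
tool_rot: [-3.141, -0.011, 1.667]
contact_force: [-0.2, 0.4, -0.2]
opening: 0.0176
pos [0.5537 0.0589 0.2368] rot [-3.141 -0.011  1.667] F [-0.2  0.4 -0.2] t 18.2667 op 0.0176 q [-0.04  0.39  1.42  0.01  1.33 -0.14]
shift mm [84.4 16.  72.7] turn deg 0.05
```

```bash
python3 -m pendant '[[[30,6,0],0],[[60,11,0],0],[[80,15,0],0],[[84,16,0],0],[[84,16,25],0],[[84,16,50],0],[[84,16,65],0],[[84,16,72],0],[[84,16,72],0],[[84,16,72],0]]' 0; python3 -c "
from h import *
to(L(0,.029,.131),.0956+np.pi/2)"
```

```text
time: 19.1
tool_pos: [0.5615, 0.1443, 0.1656]
tool_rot: [-3.14, -0.011, 1.667]
contact_force: [0.3, 0.3, 0.4]
opening: 0.0005
pos [0.5615 0.1443 0.1656] rot [-3.14  -0.011  1.667] F [0.3 0.3 0.4] t 19.1 op 0.0005 q [0.11 0.49 1.46 0.01 1.19 0.01]
shift mm [-0.5  0.  34.6] turn deg 0.03
```

```bash
python3 -m pendant '[[[0,0,10],0],[[0,0,20],0],[[0,0,28],0],[[0,0,32],0],[[0,0,34],0],[[0,0,34],0],[[0,0,34],0]]' 0;  python3 -m pendant '[[[0,0,0.6],0],[[0,0,1.2],0],[[0,0,1.8],0],[[0,0,2.4],0],[[0,0,2.4],0]]'
```

```text
time: 19.68
tool_pos: [0.5615, 0.1448, 0.1317]
tool_rot: [-3.14, -0.011, 1.667]
contact_force: [-0.5, 0.5, 0.1]
opening: 0.0002
time: 20.1
tool_pos: [0.5615, 0.1447, 0.1293]
tool_rot: [-3.14, -0.011, 1.667]
contact_force: [-0.5, -0.3, -0.4]
opening: 0.0001
```

```bash
python3 -m pendant '[[[0,0,0.6],0],[[0,0,1.2],0],[[0,0,1.8],0],[[0,0,1.8],0]]'
```

```text
time: 20.43
tool_pos: [0.5616, 0.1448, 0.129]
tool_rot: [3.142, -0.01, 1.667]
contact_force: [-2.5, -0.3, 10.0]
opening: 0.0001
```

```bash
python3 -m pendant '[[[3,0,1.6],0],[[8,0,1.6],0],[[14,0,1.6],0],[[20,0,1.6],0],[[26,0,1.6],0],[[32,0,1.6],0],[[38,0,1.6],0],[[44,0,1.6],0],[[50,0,1.6],0]]'; python3 -m pendant '[[[4,0,1.5],0],[[10,0,1.5],0],[[17,0,1.5],0],[[24,0,1.5],0],[[31,0,1.5],0],[[38,0,1.5],0],[[45,0,1.5],0],[[50,0,1.5],0]]';  python3 -c "
from h import *
to(L(0,.185,.129),.0956+np.pi/2)
im=robot.read_camera('side');cv2.imwrite('pics/s5.png',im[:,:,::-1])"
```

```text
time: 21.18
tool_pos: [0.5567, 0.1944, 0.129]
tool_rot: [3.141, -0.01, 1.667]
contact_force: [-2.9, -2.2, 7.3]
opening: 0.0006
time: 21.85
tool_pos: [0.5519, 0.2443, 0.129]
tool_rot: [3.141, -0.009, 1.667]
contact_force: [-2.5, -2.7, 6.3]
opening: 0.0006
pos [0.5519 0.2443 0.129 ] rot [ 3.141 -0.009  1.667] F [-2.5 -2.7  6.3] t 21.85 op 0.0006 q [0.29 0.57 1.44 0.01 1.13 0.18]
shift mm [55.4  0.   0.5] turn deg 0.06
```

View pics/s5.png

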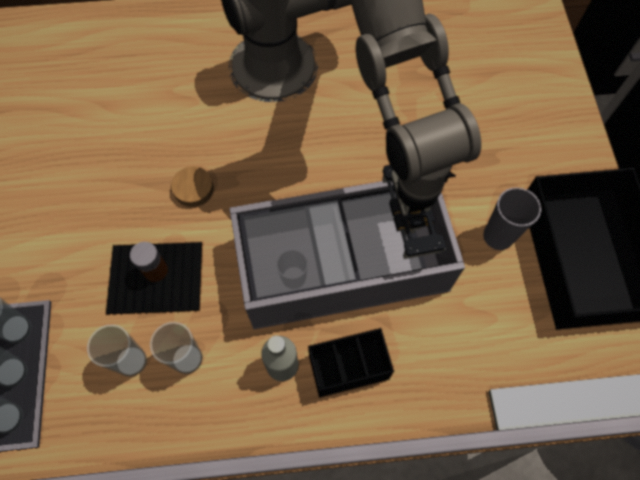

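The lower lid's inner edge is now at x≈312 under the right lid, so it is following the fingers. I'll finish the slide.

```bash
python3 -m pendant '[[[3,0,1.9],0],[[9,0,1.9],0],[[16,0,1.9],0],[[23,0,1.9],0],[[30,0,1.9],0],[[37,0,1.9],0],[[44,0,1.9],0],[[50,0,1.9],0]]';  python3 -c "
from h import *
to(L(0,.185,.129),.0956+np.pi/2)"
```

```text
time: 22.57
tool_pos: [0.5469, 0.295, 0.129]
tool_rot: [3.14, -0.009, 1.668]
contact_force: [-2.5, -3.6, 7.7]
opening: 0.0007
pos [0.5469 0.295  0.129 ] rot [ 3.14  -0.009  1.668] F [-2.5 -3.6  7.7] t 22.5667 op 0.0007 q [0.37 0.6  1.38 0.01 1.16 0.27]
shift mm [4.4 0.1 0. ] turn deg 0.09
```

```bash
python3 -m pendant '[[[2,0,1.8],0],[[4,0,1.8],0],[[5,0,1.8],0],[[6,0,1.8],0],[[6,0,1.8],0]]';  python3 -c "
from h import *
to(L(0,.185,.129),.0956+np.pi/2)"
```

```text
time: 22.98
tool_pos: [0.5467, 0.2995, 0.1289]
tool_rot: [3.139, -0.007, 1.668]
contact_force: [-2.4, -6.8, 10.9]
opening: 0.0006
pos [0.5467 0.2995 0.1289] rot [ 3.139 -0.007  1.668] F [-2.4 -6.8 10.9] t 22.9833 op 0.0006 q [0.38 0.6  1.38 0.01 1.16 0.28]
shift mm [-0.1 -0.1 -0.1] turn deg 0.1
```

The drag force rose to about 7 N, so the lid is at its closed stop. I'm lifting and moving clear.

```bash
python3 -m pendant '[[[-0.5,0,-3],0],[[-1,0,-15],0],[[-1,0,-40],0],[[-1,0,-70],0],[[-1,0,-105],0],[[-1,0,-140],0],[[-1,-30,-160],0],[[-1,-70,-160],0],[[-1,-110,-160],0],[[-1,-110,-160],0]]';  python3 -m pendant '[[[0,-30,0],0],[[0,-60,0],0],[[0,-60,0],0],[[0,-60,0],0]]'; python3 -c "
from h import *
to(L(0,.185,.129),.0956+np.pi/2)
for c in C:
  im=robot.read_camera(c);cv2.imwrite(f'pics/{c}6.png',im[:,:,::-1])"
```

```text
time: 23.82
tool_pos: [0.4296, 0.2858, 0.2882]
tool_rot: [-3.138, -0.006, 1.67]
contact_force: [0.8, 0.7, 0.0]
opening: 0.0007
time: 24.15
tool_pos: [0.3693, 0.2801, 0.2891]
tool_rot: [-3.14, -0.007, 1.672]
contact_force: [0.4, -0.3, -0.0]
opening: 0.0005
pos [0.3693 0.2801 0.2891] rot [-3.14  -0.007  1.672] F [ 0.4 -0.3 -0. ] t 24.15 op 0.0005 q [0.48 0.18 1.57 0.01 1.39 0.38]
shift mm [  0.4 178.6 159.7] turn deg 0.31
```

View pics/side6.png

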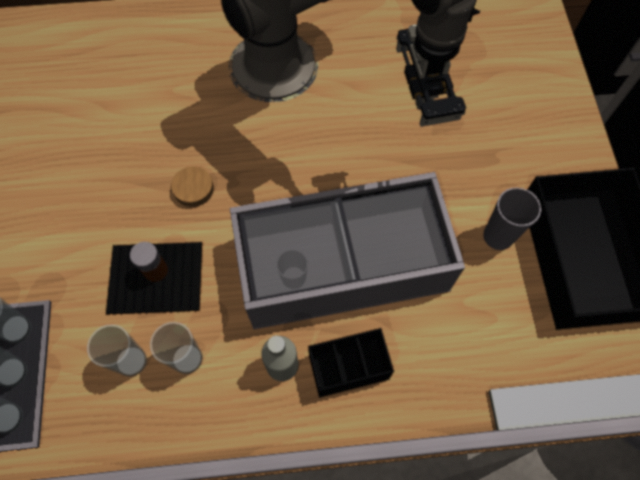

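View pics/top6.png

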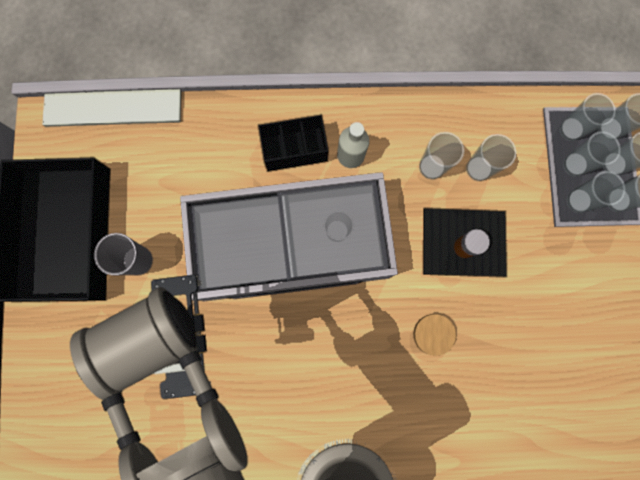

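```bash
python3 - <<'E'
from h import *
a=[cv2.resize(cv2.imread(f"pics/{f}.png")[160:310,170:410],None,fx=2.4,fy=2.4,interpolation=2) for f in("top0","top6")]
a+=[cv2.resize(cv2.imread(f"pics/{f}.png")[170:330,225:470],(576,360),interpolation=2) for f in("side0","side6")]
o=np.vstack([np.hstack([cv2.resize(x,(400,250)) for x in a[:2]]),np.hstack([cv2.resize(x,(400,260)) for x in a[2:]])])
cv2.imwrite("pics/cmp.png",o)
E
```

```text
(no output)
```

View pics/cmp.png

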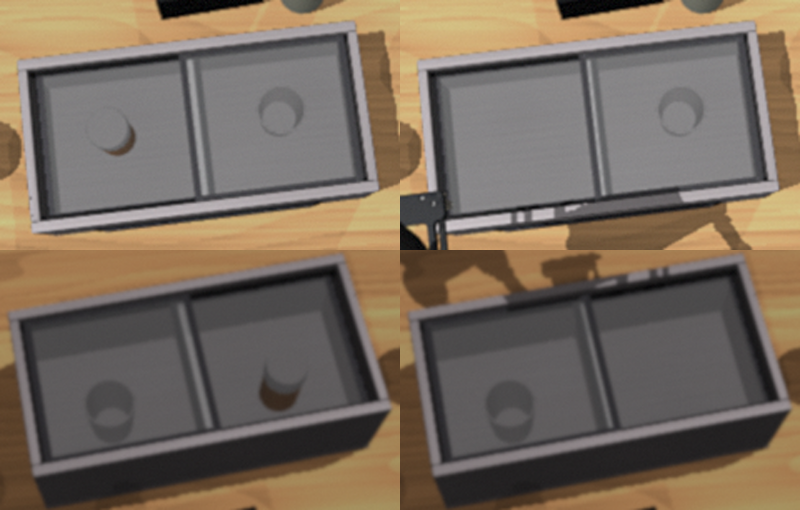

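The before and after pictures match apart from the missing jar: both lids are closed and the tin is unmoved. Handing in.

```bash
python3 -c "
from cell import robot
print(robot.hand_in())"
```

```text
the job is handed in; nothing more can be done
None
```

The job is done and handed in at about 24 s on the robot's clock, but `hand_in()` gives no verdict, so I can't confirm it passed.

- **Opening:** The jar was in the left well. I felt the lower lid at z ≈ 129 mm, pressed on it with about 10 N and dragged it to its open stop. At the stop the drag force rose to about 6 N.
- **Moving the jar:** I gripped the cap at 25 N, carried the jar over and set it down until I felt light contact with the mat, then released it. The last pictures show it upright near the mat's middle.
- **Closing:** I dragged the same lid back to its closed stop, where the force rose to about 7 N. The highest force I read on the lid was about 13 N in total, against the 40 N limit.
- **Last checks:** The before and after pictures of the chiller match apart from the missing jar: both lids look shut and the tin looks unmoved. By eye, the glasses, bottle, coasters, shaker and caddy are where they started. The arm is clear of everything.

No check failed or disagreed. I judged the lid positions from the pictures and the forces at the stops, since the joint values can't be read directly.

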